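Stack the matching tier on the pen drying rack

TASK

Stack the pen drying rack: take the tier whose four corner posts match the four corner sockets of the low base frame (the long tier, not the short one) and set it on the base frame with every post right down in its socket. Keep hold of it until its posts are down in the sockets, then let go and leave it standing. Leave the short tier where it is.

Things in the scene. Friction and masses are not known exactly. Their poses are not given: they have to be found in the camera images.
- base_frame: low pale wooden base frame, 204 x 154 mm, fixed to the table; a square open-topped socket at each corner, 34 mm wide inside, 44 outside, 30 high, floor 5 mm above the table. Socket centres 160 mm apart along x, 110 along y. Rails and slats 16 mm high with a dark wood blank (23 mm high) fixed on them. Origin: centre of its underside; z up. Same when turned half round
- long_tier: loose pale wooden rack tier, 174 x 124 mm, 0.35 kg, left or right of the base, standing on four round corner posts 14 mm thick (feet tapered to 8 over 9 mm), 160 mm apart along x, 110 along y, to fit the sockets. Slatted deck 70 to 84 mm over the feet, post tops 92. Origin: midway between the feet, at foot height; z up; 5 mm above the base's origin once seated. Same when turned half round
- long_tier_grip (a point): middle of the long tier's handle, on the centre line of a round wooden bar 16 mm thick and 104 mm long, along the tier's x axis over the deck's middle, 126 mm above its feet, held by thin steel pins 40 mm either side of this point. Pinch here from above, fingers closing along y; 34 mm clear between bar and deck. Axes as the long tier's
- short_tier: loose pale wooden rack tier built as the long one, with the same heights and handle, but shorter: 114 x 124 mm, posts 100 mm apart along x (too close for the sockets), 110 along y. To be left alone. Origin: midway between the feet, at foot height; z up. It stands on the other side of the base from the long tier

How it is judged:
By the outcome, as a careful person would: the job done as asked, in the order asked, and still so for the second after the job is handed in, with the robot touching nothing.
It also fails if it takes over 35 s, if anything falls off the work surface, if the arm or the gripper's body presses on something with over 40 N, if the wrist force passes 120 N, or if a joint passes its speed limit or range.

ROBOT

A 7-joint arm with a two-finger parallel gripper is mounted at the origin on a cart in front of the work surface, level with it; the furniture and walls round the work are solid. World frame = base frame: x ahead of the robot, y to its left, z up, the work surface at z = 0. Lengths are in m, angles in rad, forces in N, time in s.
With the tool pointing down it reaches from about 0.4 to 0.85 m from the base axis. Payload 10.4 kg.
Tool frame: the origin (TCP) lies midway between the tips of the shut fingers; the grasp point (between the pads) lies 19 mm behind it (manip.grasp_offset is the distance from the TCP to the grasp point, in m); z points along the fingers, y is the line along which they close (so a half turn about z gives the same grasp; the last joint's range is limited). The gripper opens to 85 mm and grips with 20 to 120 N. Pads are 22 mm wide; open, the fingers measure 114 mm over their backs; the gripper's body (76 mm by 85 mm) begins 54 mm behind the grasp point. The pads swing forward as they close: fully open they stand 13 mm farther back than shut.
Start: joints at [1.229, 0.332, -0.065, 1.46, 0.022, 1.35, -0.088], TCP at [0.196, -0.594, 0.231] pointing down, gripper open.
Joint ranges: [-2.6, 2.6], [-0.5, 2.12], [-1.47, 1.34], [0.16, 2.42], [-1.27, 4.41], [0.06, 2.06], [-2.6, 2.6]. Speed limits (rad/s): [2.22, 2.22, 2.79, 2.79, 3.14, 3.14, 3.14].

INTERFACE

Orientations are given as a unit quaternion [x, y, z, w].
In Python, from workcell import manip, imaging, monitor, hand_in gives the robot as it stands (manip), with the cameras (imaging), the readings (monitor) and the job as plain functions.
- The arm moves only by the tool send_path, called after ">>>" by a JSON object that holds its "fn" and its "kwargs". Schema: {"type":"object","properties":{"moves":{"type":"array","items":{"type":"array","items":{"type":"array","items":{"type":"number"},"minItems":7,"maxItems":7},"minItems":1,"maxItems":20},"minItems":1,"maxItems":1},"grip_n":{"type":"number"},"only":{"type":"string"},"quiet":{"type":"boolean"},"lines":{"type":"string"}},"required":["moves"],"additionalProperties":false}. moves is a list that holds a single list of rows (three levels of brackets), with 1 to 20 rows, each of 7 numbers: a rotation vector rx, ry, rz in shares of pi rad (1.0 is pi rad), then dx, dy, dz in a scale on which 1.0 is 0.5 m, then the opening from 0.0 (shut) to 1.0 (fully open); each row is the pose to reach, as a shift and turn from the pose commanded when the call began, along the tool's axes at that moment; what a row does not reach only later rows make up. A row lasts 1/8 s, in which the tool goes at most 0.0625 m and 0.188 rad, less where a joint would pass 70% of its speed; a pose out of reach is approached as far as the arm can. The fingers move at their own pace and stop on an object; grip_n is the grip in N (left out, the last holds). Time passes only in rows, so rows that do not move let the fingers close. The tool returns the time, the measured TCP pose, the force, the opening and the grip force at its end. only (a regular expression) keeps the lines of the reply that match it, lines (a string "A,B") keeps lines A to B, and quiet returns only ok. Shift and turn numbers lie between -1 and 1, and a call with a number outside is refused. Input that does not fit is refused with a message, and nothing moves.
- monitor.get_obs(): the state, without advancing time (a new reading comes with each control period).
- imaging.camera(name): name is "side" or "top" or "wrist"; returns the picture (420x560x3 uint8, blue, green, red); there is no depth.
- imaging.calibration(name): a dict with "fx", "fy", "cx", "cy" (pixels), "world_from_camera" (4x4, takes a point from camera to world coordinates); the wrist camera has in their place "tool_from_camera" (4x4, takes a point from camera to tool coordinates, whose origin is the TCP and whose axes are the flange's). Camera axes: x right, y up, looking along -z (the intrinsics and any distortion apply to the point x, -y, -z); pixel columns grow to the right and rows downward; lengths in m; the calibration is good to about 2 mm. A picture is of the moment at which its call begins: read the wrist's pose just before it. calibration takes no time and is no camera call.
- hand_in(): hands the job in; it is judged then, once.
The state is a dict: "clock": time; "joint_pos": joint angles; "joint_velocities": joint speeds; "tau": joint torques, N m; "position": TCP position; "ee_rot": TCP orientation; "ft_force": force on the tool from outside, world axes, zero at the start; "torque": the same for the moment, N m; "grip_width": opening from 0.0 (shut) to 1.0 (fully open); "grasp_force": force on a finger pad.
Only numpy, scipy, OpenCV 4.12 (cv2) and the standard library are available. Lean on these libraries where they do the work, as an engineer would, in place of code of your own. Each camera call takes 0.05 s, during which the arm holds its last target. There are 200 camera calls.

## Working session

There is one attempt and no reset: what is moved stays moved. The work goes in short steps, Python scripts to look and compute and a tool call to move; the robot and the scene stay as the last step left them, time stands still between calls to the robot, and variables do not carry over. Pictures are saved under pics/ and viewed, at most 10 in all, crops included, and the job is handed in when it is done.

```bash
ls; mkdir -p pics; python3 - <<'E'
from workcell import manip, imaging, monitor, hand_in
import cv2
o=monitor.get_obs();print(o)
for n in("top","side"):
    cv2.imwrite(f"pics/{n}1.png",imaging.camera(n));print(n,imaging.calibration(n))
print(imaging.calibration("wrist"),manip.grasp_offset)
E
```

```text
pics
workcell.py
{'clock': 0.0, 'joint_pos': array([ 1.22936922,  0.33286563, -0.06470274,  1.46093894,  0.02158714,
        1.34985735, -0.0884814 ]), 'joint_velocities': array([-2.61628491e-05,  7.95822117e-05,  6.65185849e-04,  9.51911411e-04,
       -4.91627949e-04,  7.28736756e-04,  1.27566042e-03]), 'tau': array([ 1.97444010e-04, -6.25438786e+01,  4.91966552e-02, -3.91613674e+01,
        1.62343145e-02,  9.73766029e-03, -1.38405417e-05]), 'position': array([ 0.1957968 , -0.59315933,  0.23052095]), 'ee_rot': array([ 9.87317192e-01,  1.58758590e-01, -1.33098731e-04, -6.74184139e-04]), 'ft_force': array([ 0.06053661, -0.74608191, -0.56549383]), 'torque': array([ 0.04783447, -0.03884347, -0.03618719]), 'grasp_force': 0.0, 'grip_width': 0.999530682549227}
top {'fx': 479.3660844773208, 'fy': 479.3660844773208, 'cx': 275.55731414952294, 'cy': 217.24526069455152, 'world_from_camera': array([[ 0.01213357,  0.99428905, -0.10602861,  0.37411668],
       [-0.99976407,  0.01397374,  0.01662971,  0.00848741],
       [ 0.01801635,  0.10580182,  0.99422401,  1.38365702],
       [ 0.    
[... 197 characters left out ...]
4,  0.00422715, -0.02975641,  0.48373526],
       [-0.02851986, -0.44579011,  0.89468307,  1.14682728],
       [-0.00948315,  0.89512754,  0.44570928,  0.68538168],
       [ 0.        ,  0.        ,  0.        ,  1.        ]])}
{'fx': 342.00690452122143, 'fy': 342.00690452122143, 'cx': 278.34989331482757, 'cy': 215.8927335253526, 'tool_from_camera': array([[ 5.28517268e-04,  9.52340786e-01,  3.05035651e-01,
         7.72813983e-02],
       [ 9.99999832e-01, -5.76142511e-04,  6.61130350e-05,
        -4.99215981e-04],
       [ 2.38706146e-04,  3.05035565e-01, -9.52340930e-01,
        -1.43136585e-01],
       [ 0.00000000e+00,  0.00000000e+00,  0.00000000e+00,
         1.00000000e+00]])} 0.0187
```

View pics/top1.png

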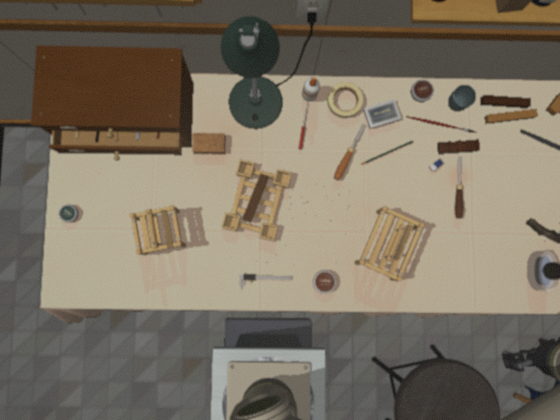

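View pics/side1.png

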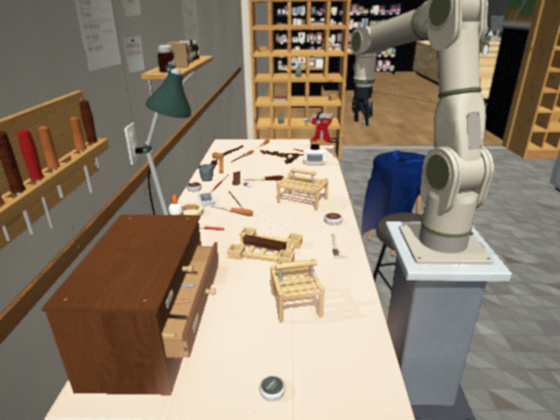

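Top: base around (258,200), the long tier right at (391,243), the short tier left at (158,230). Zooming to measure corners.

```bash
python3 - <<'E'
import cv2
a=cv2.imread("pics/top1.png")
b=cv2.resize(a[152:287,340:440],None,fx=4,fy=4,interpolation=cv2.INTER_CUBIC)
c=cv2.resize(a[152:287,210:310],None,fx=4,fy=4,interpolation=cv2.INTER_CUBIC)
cv2.imwrite("pics/crop1.png",cv2.hconcat([c,b]))
E
```

```text
(no output)
```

View pics/crop1.png

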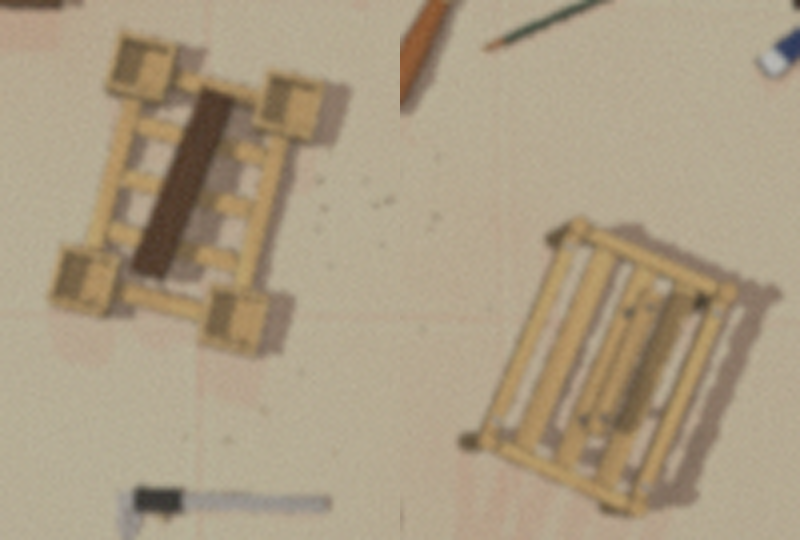

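Crop: base sockets at (142,66),(291,107),(84,280),(234,321); tier post tops at (579,229),(728,294),(488,441),(638,505); the handle's shadow is to its right.

```bash
cat > h.py <<'E'
import numpy as np
from workcell import manip, imaging, monitor, hand_in
from scipy.spatial.transform import Rotation as R
from scipy.optimize import least_squares
def cam(name):
    c=imaging.calibration(name)
    if name=="wrist":
        o=monitor.get_obs();T=np.eye(4);T[:3,:3]=R.from_quat(o["ee_rot"]).as_matrix();T[:3,3]=o["position"]
        return c,T@c["tool_from_camera"]
    return c,c["world_from_camera"]
def topix(P,c,W):
    q=np.atleast_2d(P)-W[:3,3]; q=q@W[:3,:3]
    return np.c_[c["cx"]+c["fx"]*q[:,0]/-q[:,2],c["cy"]+c["fy"]*q[:,1]/q[:,2]]
def ray(px,z,c,W):
    px=np.atleast_2d(px).astype(float)
    d=np.c_[(px[:,0]-c["cx"])/c["fx"],-(px[:,1]-c["cy"])/c["fy"],-np.ones(len(px))]@W[:3,:3].T
    return W[:3,3]+d*((z-W[2,3])/d[:,2])[:,None]
def fit(local,world):
    f=lambda p:((local@np.array([[np.cos(p[2]),np.sin(p[2])],[-np.sin(p[2]),np.cos(p[2])]])+p[:2])-world[:,:2]).ravel()
    d=world[0,:2]-world[2,:2]
    s=least_squares(f,[*world[:,:2].mean(0),np.arctan2(d[1],d[0])])
    return s.x,s.fun.reshape(-1,2)
# local order: image top-left, top-right, bottom-left, bottom-right ; x_local up the picture
L=np.array([[80,55],[80,-55],[-80,55],[-80,-55]])/1000
E
python3 - <<'E'
from h import *
c,W=cam("top")
for n,px,x0,z in(("base",[(142,66),(291,107),(84,280),(234,321)],210,.03),("tier",[(179,229),(328,294),(88,441),(238,505)],340,.092)):
    p=(np.array(px)+.5)/4-.5+[x0,152]
    w=ray(p,z,c,W); print(n,w[:,:2].round(4),*fit(L,w))
E
```

```text
base [[ 0.6589  0.0749]
 [ 0.6308 -0.0323]
 [ 0.5042  0.113 ]
 [ 0.4765  0.0064]] [ 0.56761091  0.04047076 -0.2475327 ] [[-2.75141102e-04 -6.64367053e-04]
 [ 9.33348330e-04 -1.20125018e-04]
 [-6.87394596e-04  4.13513281e-04]
 [ 2.91873684e-05  3.70978790e-04]]
tier [[ 0.539  -0.3095]
 [ 0.4959 -0.4108]
 [ 0.3943 -0.2463]
 [ 0.3527 -0.3471]] [ 0.44547823 -0.32843192 -0.4092717 ] [[ 1.77484058e-03 -2.65929558e-04]
 [ 1.09016966e-03  4.65205693e-05]
 [-3.25571760e-04  1.75514509e-04]
 [-2.53943848e-03  4.38944797e-05]]
```

Fits are good to about 2 mm residual. Next, the offset to a hover over the handle.

```bash
cat >> h.py <<'E'
def delta(xyz,yaw):
    o=monitor.get_obs();A=R.from_quat(o["ee_rot"])
    B=R.from_matrix(np.array([[np.cos(yaw),np.sin(yaw),0],[np.sin(yaw),-np.cos(yaw),0],[0,0,-1]]))
    print("rotvec",(A.inv()*B).as_rotvec().round(4),"d",A.inv().apply(np.array(xyz)-o["position"]).round(4),"z",o["position"][2],"F",o["ft_force"].round(2),"t",o["clock"],"q",o["joint_pos"].round(2))
E
python3 -c "
from h import *
delta([.4455,-.3284,.21],-.4093)"
```

```text
rotvec [-1.200e-03  5.000e-04  7.282e-01] d [ 0.3201 -0.1731  0.0208] z 0.23060556039670324 F [ 0.23  0.77 -0.06] t 0.1 q [ 1.23  0.33 -0.06  1.46  0.02  1.35 -0.09]
```

The manual's scale: shifts go in shares of 0.5 m and turns go in shares of pi rad. Converting my numbers, 0.32 m / 0.5 = 0.64, 0.27 m / 0.5 = 0.54, 0.728 rad / 3.1416 = 0.2317.

>>> {"fn": "send_path", "kwargs": {"moves": [[[0,0,0.0573,0.11,-0.06,0,1],[0,0,0.1146,0.22,-0.12,0,1],[0,0,0.1719,0.32,-0.18,0.02,1],[0,0,0.2317,0.43,-0.23,0.04,1],[0,0,0.2317,0.54,-0.29,0.04,1],[0,0,0.2317,0.64,-0.346,0.04,1],[0,0,0.2317,0.64,-0.346,0.04,1],[0,0,0.2317,0.64,-0.346,0.04,1],[0,0,0.2317,0.64,-0.346,0.04,1]]]}}

```text
clock: 1.23
position: [0.4444, -0.3304, 0.2112]
ee_rot: [0.979, -0.204, -0.0, 0.0]
ft_force: [-0.3, 0.8, 0.1]
grip_width: 1.001
grasp_force: 0.0
```

```bash
python3 - <<'E'
from h import *
import cv2
delta([.4455,-.3284,.107],-.4093)
c,W=cam("wrist"); im=imaging.camera("wrist")
p=np.array([.4455,-.3284]);u=np.array([np.cos(-.4093),np.sin(-.4093)]);v=np.array([-u[1],u[0]])
for s in(-.052,.052):
    for t in (-.008,.008):
        q=topix(np.r_[p+u*s+v*t,.126],c,W)[0]; print(q); cv2.drawMarker(im,tuple(int(k) for k in q),(0,0,255),0,12)
cv2.imwrite("pics/w1.png",im)
E
```

```text
rotvec [ 0.0005  0.0004 -0.0023] d [ 0.0002 -0.0023  0.1042] z 0.21116077184570006 F [-0.32  0.77  0.14] t 1.225 q [ 0.75  0.2  -0.22  1.67  0.05  1.28 -1.46]
[285.86490419 286.59947213]
[264.55211438 286.64105335]
[286.64001848 146.04517204]
[262.31834411 146.09163347]
```

View pics/w1.png

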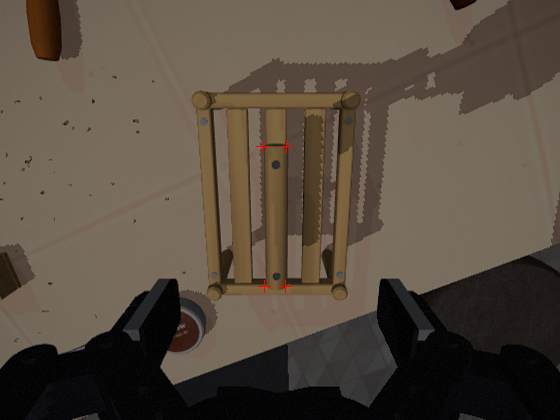

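The handle shows at cols 264–287, rows 146–288, matching the projected markers to about 1–2 px; yaw fits too. Descend and grip.

Converted, 0.104 m / 0.5 = 0.208, 0.09 m / 0.5 = 0.18.

>>> {"fn": "send_path", "kwargs": {"moves": [[[0,0,0,0,-0.004,0.1,1],[0,0,0,0,-0.004,0.18,1],[0,0,0,0,-0.004,0.208,1],[0,0,0,0,-0.004,0.208,1],[0,0,0,0,-0.004,0.208,1],[0,0,0,0,-0.004,0.208,0],[0,0,0,0,-0.004,0.208,0],[0,0,0,0,-0.004,0.208,0],[0,0,0,0,-0.004,0.208,0],[0,0,0,0,-0.004,0.208,0],[0,0,0,0,-0.004,0.208,0]]], "grip_n": 80}}

```text
clock: 2.65
position: [0.4463, -0.3276, 0.1076]
ee_rot: [0.979, -0.203, 0.0, 0.0]
ft_force: [-2.1, -2.0, 3.9]
grip_width: 0.159
grasp_force: 77.9
```

```bash
python3 -c "
from h import *
delta([.4455,-.3284,.25],-.4093)"
```

```text
rotvec [ 0.0006 -0.0004 -0.0003] d [-0.0003  0.0011 -0.1424] z 0.10758865008366969 F [-2.14 -2.    3.92] t 2.65 q [ 0.74  0.29 -0.22  1.79  0.07  1.07 -1.49]
```

>>> {"fn": "send_path", "kwargs": {"moves": [[[0,0,0,0,0,-0.03,0],[0,0,0,0,0,-0.08,0],[0,0,0,0,0,-0.14,0],[0,0,0,0,0,-0.18,0],[0,0,0,0,0,-0.18,0],[0,0,0,0,0,-0.18,0]]]}}

```text
clock: 3.4
position: [0.4459, -0.3266, 0.1964]
ee_rot: [0.979, -0.203, -0.001, -0.0]
ft_force: [0.2, -1.1, -3.4]
grip_width: 0.161
grasp_force: 78.3
```

```bash
python3 -c "
from h import *
delta([.5676,.0405,.197],-.2475)"
```

```text
rotvec [-0.0005  0.0014 -0.1614] d [-0.0344 -0.3852 -0.0004] z 0.19636776209369966 F [ 0.19 -1.12 -3.44] t 3.4 q [ 0.75  0.21 -0.23  1.69  0.05  1.25 -1.47]
```

Converted, -0.385 m / 0.5 = -0.77, -0.375 m / 0.5 = -0.75, -0.161 rad / 3.1416 = -0.0512.

>>> {"fn": "send_path", "kwargs": {"moves": [[[0,0,0,-0.004,-0.04,0,0],[0,0,-0.0095,-0.01,-0.12,0,0],[0,0,-0.0191,-0.02,-0.2,0,0],[0,0,-0.0286,-0.028,-0.29,0,0],[0,0,-0.0382,-0.036,-0.38,0,0],[0,0,-0.0477,-0.044,-0.47,0,0],[0,0,-0.0512,-0.052,-0.56,0,0],[0,0,-0.0512,-0.06,-0.64,0,0],[0,0,-0.0512,-0.066,-0.71,0,0],[0,0,-0.0512,-0.068,-0.75,0,0],[0,0,-0.0512,-0.068,-0.77,0,0],[0,0,-0.0512,-0.068,-0.77,0,0],[0,0,-0.0512,-0.068,-0.77,0,0],[0,0,-0.0512,-0.068,-0.77,0,0]]]}}

```text
clock: 5.15
position: [0.5682, 0.0386, 0.1973]
ee_rot: [0.992, -0.124, 0.0, 0.0]
ft_force: [0.3, -0.1, -3.0]
grip_width: 0.16
grasp_force: 78.3
```

```bash
python3 - <<'E'
from h import *
import cv2
delta([.5676,.0405,.112],-.2475)
o=monitor.get_obs();c,W=cam("wrist"); im=imaging.camera("wrist")
y=-.2475;M=np.array([[np.cos(y),-np.sin(y)],[np.sin(y),np.cos(y)]])
for q in topix(np.c_[L@M.T+[.5676,.0405],np.full(4,.03)],c,W): cv2.drawMarker(im,tuple(int(k) for k in q),(0,0,255),0,14)
cv2.imwrite("pics/w2.png",im)
t=imaging.camera("top"); 
cv2.imwrite("pics/t2.png",cv2.resize(t[130:280,180:340],None,fx=4,fy=4,interpolation=cv2.INTER_CUBIC))
E
```

```text
rotvec [ 0.0005 -0.0001 -0.0021] d [-0.0011 -0.0017  0.0853] z 0.1972896681618071 F [ 0.35 -0.1  -3.05] t 5.15 q [ 0.28  0.27 -0.5   1.64  0.14  1.27 -2.07]
```

View pics/w2.png

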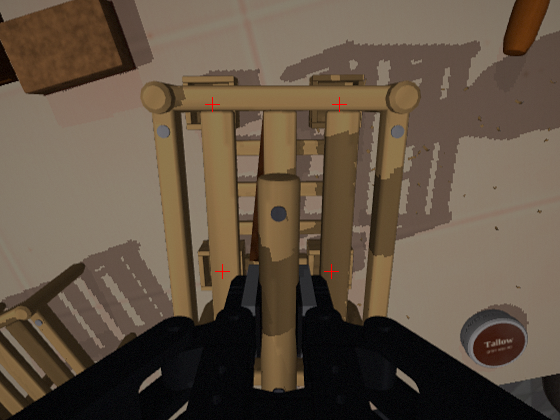

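Sockets are seen at (210,103), (337,101), (221,267), within ~2 px of the markers; the tier's far post tops are at (156,97), (403,97). Checking those against a centred grasp.

```bash
python3 - <<'E'
from h import *
c,W=cam("wrist");o=monitor.get_obs();A=R.from_quat(o["ee_rot"])
P=A.apply([[.08,.055,.0187+.126-.092-.0374],[.08,-.055,.0187+.126-.092-.0374]])+o["position"]
print(topix(P,c,W)); w=ray([(156,97),(403,97)],P[0,2],c,W); print(A.inv().apply(w-o["position"]))
s=ray([(210,103),(337,101),(221,267)],.03,c,W); print(s.round(4))
E
```

```text
[[403.81006692  99.51514688]
 [153.01636139  99.37461279]]
[[ 0.08098406 -0.05357512  0.0152719 ]
 [ 0.08104215  0.05452823  0.01530009]]
[[ 0.6602  0.0763  0.03  ]
 [ 0.6349 -0.0301  0.03  ]
 [ 0.5087  0.1133  0.03  ]]
```

Grasp is centred within about 1 mm; lower in stages.

Converted, 0.084 m / 0.5 = 0.168, 0.06 m / 0.5 = 0.12, -0.002 rad / 3.1416 = -0.0006.

>>> {"fn": "send_path", "kwargs": {"moves": [[[0,0,-0.0006,0,-0.004,0.03,0],[0,0,-0.0006,0,-0.004,0.07,0],[0,0,-0.0006,0,-0.004,0.1,0],[0,0,-0.0006,0,-0.004,0.12,0],[0,0,-0.0006,0,-0.004,0.136,0],[0,0,-0.0006,0,-0.004,0.148,0],[0,0,-0.0006,0,-0.004,0.158,0],[0,0,-0.0006,0,-0.004,0.164,0],[0,0,-0.0006,0,-0.004,0.168,0],[0,0,-0.0006,0,-0.004,0.168,0],[0,0,-0.0006,0,-0.004,0.168,0]]]}}

```text
clock: 6.62
position: [0.569, 0.0416, 0.1135]
ee_rot: [0.992, -0.123, 0.0, 0.0]
ft_force: [-0.0, 0.1, -4.3]
grip_width: 0.161
grasp_force: 78.3
```

```bash
python3 - <<'E'
from h import *
import cv2
delta([.5685,.041,.112],-.2475)
s=imaging.camera("side")
cv2.imwrite("pics/s3.png",cv2.resize(s[180:290,200:330],None,fx=5,fy=5,interpolation=cv2.INTER_CUBIC))
E
```

```text
rotvec [-0.     -0.0004  0.0013] d [-0.0003  0.0007  0.0015] z 0.11350014004399417 F [-0.03  0.11 -4.32] t 6.625 q [ 0.26  0.35 -0.49  1.73  0.18  1.11 -2.11]
```

View pics/s3.png

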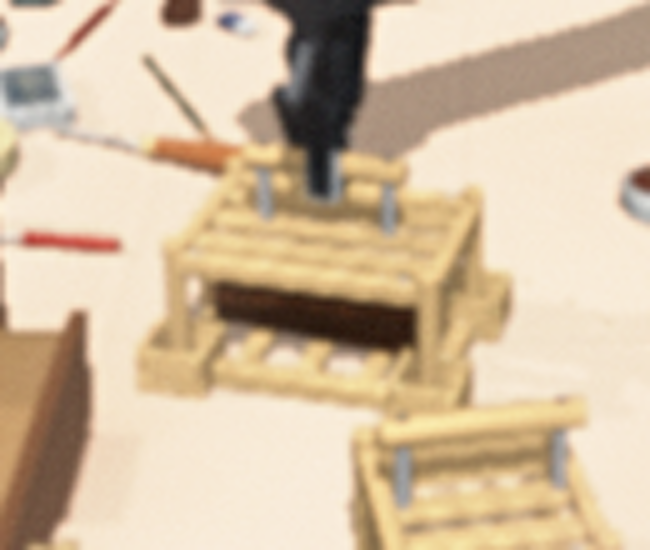

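Posts stand in the sockets (near ones at (180,330) and (430,350)); the weight still hangs, so about 1–2 mm remain.

Converted, 0.002 m / 0.5 = 0.004, 0.001 m / 0.5 = 0.002.

>>> {"fn": "send_path", "kwargs": {"moves": [[[0,0,0,0,0,0.002,0],[0,0,0,0,0,0.004,0],[0,0,0,0,0,0.004,0],[0,0,0,0,0,0.004,0]]]}}

```text
clock: 7.18
position: [0.5689, 0.0409, 0.1123]
ee_rot: [0.992, -0.123, 0.0, 0.001]
ft_force: [-5.3, -2.2, 6.9]
grip_width: 0.158
grasp_force: 79.6
```

Seated (+7 N, height change of +5 mm versus the grasp, as it should be). Release and retreat.

Converted, -0.15 m / 0.5 = -0.3, -0.1 m / 0.5 = -0.2.

>>> {"fn": "send_path", "kwargs": {"moves": [[[0,0,0,0,0,-0.002,0],[0,0,0,0,0,-0.002,0.3],[0,0,0,0,0,-0.002,0.6],[0,0,0,0,0,-0.002,1],[0,0,0,0,0,-0.002,1],[0,0,0,0,0,-0.002,1],[0,0,0,0,0,-0.04,1],[0,0,0,0,0,-0.1,1],[0,0,0,0,0,-0.2,1],[0,0,0,0,0,-0.3,1],[0,0,0,0,0,-0.3,1],[0,0,0,0,0,-0.3,1],[0,0,0,0,0,-0.3,1]]]}}

```text
clock: 8.8
position: [0.5683, 0.0415, 0.2604]
ee_rot: [0.992, -0.123, -0.001, 0.0]
ft_force: [-0.1, 0.1, -0.9]
grip_width: 0.998
grasp_force: 0.0
```

```bash
python3 - <<'E'
from h import *
import cv2
s=imaging.camera("side"); w=imaging.camera("wrist")
a=cv2.resize(s[180:290,215:315],(380,418),interpolation=cv2.INTER_CUBIC)
b=cv2.resize(w,None,fx=.74,fy=.74)
b=cv2.copyMakeBorder(b,0,418-b.shape[0],0,0,0)
cv2.imwrite("pics/f.png",cv2.hconcat([a,b]))
E
```

```text
(no output)
```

View pics/f.png

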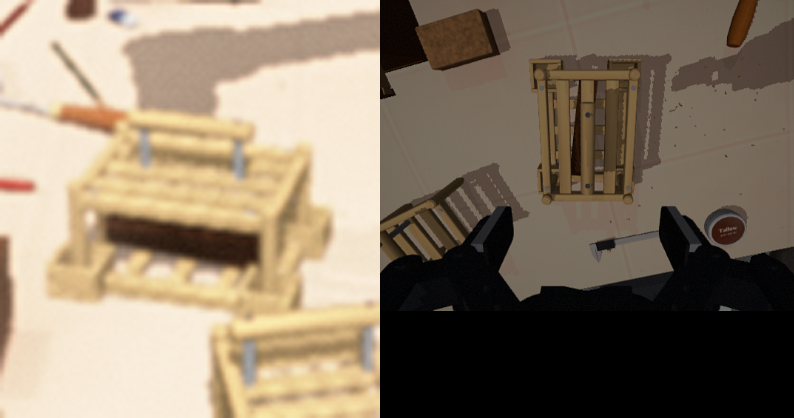

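The tier stands level with its posts in the sockets (near ones at (80,240) and (265,265)), and the gripper is clear above; the short tier is untouched.

```bash
python3 -c "
from workcell import manip, imaging, monitor, hand_in
print(hand_in())"
```

```text
the job is handed in; nothing more can be done
None
```

The long tier stands level on the base frame with its posts down in the sockets, released with the gripper clear and the short tier left alone; I handed the job in about 9 s into the 35 s limit.

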